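# Hang rinsed glazing tools on the swing-out drip rack

## Robot

A 6-joint arm with a two-finger parallel gripper is mounted at the origin on the work surface; the furniture and walls round the work are solid. World frame = base frame: x ahead of the robot, y to its left, z up, the work surface at z = 0. Lengths are in m, angles in rad, forces in N, time in s.
With the tool pointing down it reaches from about 0.375 to 0.9 m from the base axis. Payload 3.1 kg.
Tool frame: the origin (TCP) lies midway between the tips of the shut fingers; the grasp point (between the pads) lies 19 mm behind it; z points along the fingers, y is the line along which they close (so a half turn about z gives the same grasp; the last joint's range is limited). The gripper opens to 85 mm and grips with 20 to 120 N. Pads are 22 mm wide; open, the fingers measure 114 mm over their backs; the gripper's body (76 mm by 85 mm) begins 54 mm behind the grasp point. The pads swing forward as they close: fully open they stand 13 mm farther back than shut.
Start: joints at [1.077, 0.527, 1.433, -0, 1.181, -0.178], TCP at [0.193, 0.594, 0.231] pointing down, gripper open.
Joint ranges: [-3.08, 3.08], [-0.75, 2.2], [0.22, 2.44], [-1.43, 4.57], [0, 2.65], [-2.85, 2.85]. Speed limits (rad/s): [2.79, 2.79, 3.14, 3.14, 3.14, 3.14].

## Interface

Orientations are given as a rotation vector (axis times angle).
In Python, from rig import env gives the robot as it stands. The module is installed in compiled form; this text tells all that it offers.
- The arm moves only by the tool apply_moves, never from a script. Its argument "increments" is one flat list of numbers, 7 for each row, row after row: the shift along the tool's x, y, z in mm, then the turn, a rotation vector about the tool's x, y, z in degrees, then the closure, from 0 (fully open) to 1 (shut). In form: [dx, dy, dz, ax, ay, az, grip, dx, dy, dz, ax, ay, az, grip, ...]. A call has 1 to 5 rows; each row is the pose to reach, as a shift and turn from the pose commanded when the call began, along the tool's axes at that moment; what a row does not reach only later rows make up. A row lasts 1/12 s, in which the tool goes at most 41.7 mm and 7.16 degrees, less where a joint would pass 70% of its speed; a pose out of reach is approached as far as the arm can. A call with a gripper value outside its range is refused whole. The fingers move at their own pace and stop on an object; "grip_force" is the grip in N (left out, the last holds). Time passes only in rows, so rows that repeat a pose let the fingers close. It gives the time, the measured TCP pose, the force, the opening and the grip force at its end, in the units of the state.
- env.sense(): the state, without advancing time (a new reading comes with each control period).
- env.capture(name): name is "scene" or "top" or "wrist"; returns a dict with "image" (480x640x3 uint8, red, green, blue), "depth" (480x640 float32, m along the optical axis (not along the pixel's ray), 0 where there is no reading), "intrinsics" (3x3 intrinsics, pixels), "dist_coeffs" ([k1, k2, p1, p2, k3] as OpenCV has them; the pictures are not rectified), "xyz" and "orientation" of the camera in the world. Camera axes: x right, y up, looking along -z (the intrinsics and any distortion apply to the point x, -y, -z); pixel columns grow to the right and rows downward; lengths in m; the calibration is good to about 2 mm. A picture is of the moment at which its call begins.
- env.finish_job(): hands the job in; it is judged then, once.
Trained networks look in the newest picture that a camera, given by its name, has taken for a name from the list of things; names that differ only in an ending like _2 or _b are one class to them, and where a whole thing is asked for, a point or a joint stands for the part that bears it (a point fixed in the world has none). Each returns a list of dicts, best first, with "confidence" (0 to 1); they miss things now and then, are a little off and sometimes report something else, mostly with a low value. They report only what shows in the picture. A call takes as long as a camera call.
- env.recognise(camera, thing): "bbox" ([centre column, centre row, width, height] in pixels, round what is visible of it).
- env.cut_out(camera, thing): "region" (480x640 bool, what is visible of it) and "bbox" ([centre column, centre row, width, height] in pixels, round what is visible of it).
- env.tip_of(camera, thing): "at" ([column, row] in pixels: a listed point, or the origin of a listed thing).
The state is a dict: "clock": time; "qpos": joint angles; "qd": joint speeds; "joint_efforts": joint torques, N m; "ee_pos": TCP position; "tcp_rot": TCP orientation; "contact_force": force on the tool from outside, world axes, zero at the start; "torque": the same for the moment, N m; "finger_gap": opening from 0.0 (shut) to 1.0 (fully open); "gripper_force": force on a finger pad.
Only numpy, scipy, OpenCV 4.12 (cv2) and the standard library are available. Lean on these libraries where they do the work, as an engineer would, in place of code of your own. Each camera call takes 0.05 s, during which the arm holds its last target. There are 200 camera calls.

## Task

The dipping tongs and the wire dipping basket have been rinsed and must drip dry. Swing the arm of the drip rack out over its tray until it meets its stop, hang the tongs astride the straight part of its bar with one leg down on each side, and hang the basket on the hook at the end of the arm by the kink in its handle. Leave the pail standing upright, and do not disturb the beaker and the cup that stand beside the rack.

Things in the scene. Friction and masses are not known exactly. Their poses are not given: they have to be found in the camera images.
- rack: Steel drip rack, fixed to the desk: a tray 300 x 150 mm with walls 20 mm high and a round post 16 mm thick, 221 mm tall, near one short end. Origin: on the post's axis at the desk top. Its -x axis points along the middle of the tray, which runs from 25 mm behind the post to 275 mm in front of it and 75 mm to either side.
- drip_arm (a joint): Angle of the rack's arm about its post (rad); stiff, stays where left (0.35 N m of friction). 0: folded, pointing along the rack's +y, off the tray; 1.571: at its stop, pointing along the rack's -x, over the tray. Grows anticlockwise from above. The arm is a level round bar 12 mm thick, axis 195 mm above the desk, straight from 26 to 176 mm from the post's axis, with a hook at its end.
- bar_mid (a point): Point on the axis of the arm's bar, 95 mm from the post's axis: the middle of the straight part. Its x axis runs along the bar towards the post, its z axis points up; it turns with the arm.
- hook_seat (a point): Top of the rod at the lowest point of the arm's hook, where a handle comes to rest: 197 mm from the post's axis, 189 mm above the desk. The hook, of 10 mm rod, dips 11 mm below the bar there and then turns up to a tip 222 mm from the post's axis, whose top is 31 mm above the bar's axis. Same axes as bar_mid.
- tongs: One-piece rigid steel tongs: an upside-down U of strip 24 mm wide (along x), 3 mm thick, 102 mm tall, 130 g. Start astride the pail's rim, one leg inside it. Origin: under the middle of the bow (crown), where they rest; z up; legs apart along y, outside width 41 mm at 24 mm below the origin, 44 mm at 46 to 70 mm below; free gap between the tips 30 mm.
- tongs_tip_a (a point): Lower end of the leg on the +y side of the tongs, 99 mm below their origin.
- tongs_tip_b (a point): Lower end of the leg on the -y side of the tongs, 99 mm below their origin.
- pail: White plastic pail, 130 mm tall, 104 mm across at its base and 128 mm at its rim, wall 3.5 mm, empty, 0.45 kg, with a thin wire bail lying against its side. Origin under its base. The tongs hang on its rim on its +y side.
- basket: Round wire basket, 112 mm across, rim 55 mm high, 0.2 kg, with a fixed upright handle of round rod 8.4 mm thick across its diameter. Origin under its base, z up. The handle stands in its y-z plane: sides at y = +-55 mm, top level and straight at z = 148 mm (rod axis) from 16 to 47 mm either side of the middle, with an 8 mm upward kink at the middle.
- basket_eye (a point): Underside of the rod at the middle of the handle's kink, 152 mm above the basket's base: the point that sits on the hook.
- beaker: Plain pale glazed beaker, 66 mm across and 94 mm tall, standing beside the drip rack; a bystander. Origin under its base.
- bisque_cup: Unglazed rounded cup without a handle, 75 mm across and 64 mm tall, standing beside the drip rack; a bystander. Origin under its base.

How it is judged:
At the end, for the whole second after the job is handed in: Arm within 0.12 rad of its stop; tongs upright (0.35 rad) astride the bar's straight part (70 mm of its middle), a tip on each side, crown on the bar; basket upright (0.3 rad), kink within 15 mm of the hook's seat; both still; pail upright on the desk (value of joint drip_arm above 1.45 rad and x of tongs in the frame of bar_mid between -0.07 and 0.07 m and y of tongs in the frame of bar_mid between -0.014 and 0.014 m and z of tongs in the frame of bar_mid between -0.004 and 0.016 m and ((y of tongs_tip_a in the frame of bar_mid above 0.006 m and y of tongs_tip_b in the frame of bar_mid below -0.006 m) or (y of tongs_tip_a in the frame of bar_mid below -0.006 m and y of tongs_tip_b in the frame of bar_mid above 0.006 m)) and angle between tongs's own z axis and vertical below 0.35 rad and distance between basket_eye and hook_seat below 0.015 m and angle between basket's own z axis and vertical below 0.3 rad and angle between pail's own z axis and vertical below 0.1 rad and height (world z) of pail below 0.01 m and linear speed of each of tongs, basket below 0.05 m/s); the robot touches nothing.
It fails at once if The beaker is shifted by more than 30 mm (distance of beaker from where it was at the start of the episode above 0.03 m).
It fails at once if The cup is shifted by more than 30 mm (distance of bisque_cup from where it was at the start of the episode above 0.03 m).
It fails at once if The pail is tipped more than 0.6 rad (angle between pail's own z axis and vertical above 0.6 rad).
It also fails if it takes over 70 s, if anything falls off the work surface, if the arm or the gripper's body presses on something with over 40 N, if the wrist force passes 120 N, or if a joint passes its speed limit or range.

## Working session

There is one attempt and no reset: what is moved stays moved. The work goes in short steps, Python scripts to look and compute and a tool call to move; the robot and the scene stay as the last step left them, time stands still between calls to the robot, and variables do not carry over. Pictures are saved under pics/ and viewed, at most 10 in all, crops included, and the job is handed in when it is done.

Besides the shell and the picture viewer there is one more tool, called after "Emit:" as a command line: name --argument value ..., lists and objects as JSON in quotes. apply_moves: Moves the arm, as the interface text tells. Its arguments: {"type":"object","properties":{"increments":{"type":"array"},"grip_force":{"type":"number"}},"required":["increments"]}

```bash
mkdir -p pics; cat > h.py <<'E'
import numpy as np, cv2
from scipy.spatial.transform import Rotation as R
from rig import env
def rot(o):
    o=np.array(o,float)
    return o if o.shape==(3,3) else (R.from_rotvec(o).as_matrix() if o.size==3 else R.from_quat(o).as_matrix())
def ray(c,uv):
    p=cv2.undistortPoints(np.array(uv,float).reshape(-1,1,2),np.array(c['intrinsics']),np.array(c['dist_coeffs'])).reshape(-1,2)
    d=np.c_[p[:,0],-p[:,1],-np.ones(len(p))]
    return d@rot(c['orientation']).T   # depth-1 rays
def cloud(c,mask):
    v,u=np.nonzero(mask&(c['depth']>0))
    z=c['depth'][v,u]
    return np.array(c['xyz'])+ray(c,np.c_[u,v])*z[:,None]
def atz(c,uv,z):
    d=ray(c,uv);o=np.array(c['xyz']);return o+d*((z-o[2])/d[:,2])[:,None]
def proj(c,P):
    q=(np.array(P,float).reshape(-1,3)-np.array(c['xyz']))@rot(c['orientation'])
    q=q*[1,-1,-1]
    return cv2.projectPoints(q,np.zeros(3),np.zeros(3),np.array(c['intrinsics']),np.array(c['dist_coeffs']))[0].reshape(-1,2)
def save(c,n): cv2.imwrite('pics/'+n+'.png',c['image'][:,:,::-1])
E
python3 - <<'E'
from h import *
np.set_printoptions(precision=3,suppress=True)
for cam in ['scene','top']:
    c=env.capture(cam); save(c,cam+'0'); print(cam,c['xyz'],c['orientation'])
    for t in ['rack','drip_arm','tongs','pail','basket','beaker','bisque_cup']:
        r=env.cut_out(cam,t)[:1]
        for k in r:
            P=cloud(c,k['region']); print(t,round(k['confidence'],2),np.round(k['bbox']),len(P),np.percentile(P,[2,50,98],axis=0).round(3).tolist() if len(P) else '')
    for t in ['rack','bar_mid','hook_seat','tongs','basket_eye','pail','basket','beaker','bisque_cup']:
        r=env.tip_of(cam,t)[:1]
        z={'bar_mid':.195,'hook_seat':.189,'tongs':.127,'basket_eye':.152}.get(t,0)
        for k in r: print('tip',t,round(k['confidence'],2),np.round(k['at']),atz(c,[k['at']],z))
s=env.sense(); print(s)
E
```

```text
scene [-0.014 -0.504  0.963] [ 0.7   -0.31  -0.771]
rack 0.8 [358. 253. 148. 186.] 8603 [[0.427, -0.179, 0.002], [0.585, -0.087, 0.009], [0.717, 0.022, 0.205]]
drip_arm 0.88 [372. 192.  98.  60.] 719 [[0.654, -0.131, 0.07], [0.68, -0.035, 0.201], [0.792, 0.098, 0.222]]
tongs 0.95 [202. 232.  23.  33.] 328 [[0.38, 0.217, 0.063], [0.398, 0.227, 0.113], [0.413, 0.257, 0.137]]
pail 0.74 [222. 246.  59.  71.] 3312 [[0.358, 0.12, 0.008], [0.425, 0.179, 0.084], [0.478, 0.243, 0.132]]
basket 0.9 [362. 406.  61.  86.] 1666 [[0.285, -0.341, -0.0], [0.335, -0.279, 0.04], [0.394, -0.238, 0.159]]
beaker 0.56 [430. 319.  37.  45.] 773 [[0.55, -0.3, 0.016], [0.592, -0.257, 0.073], [0.612, -0.239, 0.096]]
bisque_cup 0.74 [399. 365.  27.  36.] 873 [[0.441, -0.314, 0.006], [0.482, -0.275, 0.038], [0.51, -0.254, 0.066]]
tip rack 0.59 [402. 268.] [[ 0.702 -0.117  0.   ]]
tip bar_mid 0.71 [374. 192.] [[ 0.686 -0.023  0.195]]
tip hook_seat 0.81 [332. 176.] [[0.667 0.083 0.189]]
tip tongs 0.88 [196. 221.] [[0.397 0.246 0.127]]
tip basket_eye 0.6 [368. 390.] [[ 0.339 -0.297  0.152]]
tip pail 0.57 [228. 267.
[... 1120 characters left out ...]
[456. 332.] [[ 0.341 -0.298  0.152]]
tip pail 0.62 [246. 291.] [[0.421 0.177 0.   ]]
tip basket 0.85 [441. 326.] [[ 0.341 -0.297  0.   ]]
tip beaker 0.81 [432. 226.] [[ 0.584 -0.276  0.   ]]
tip bisque_cup 0.79 [436. 270.] [[ 0.476 -0.286  0.   ]]
{'clock': 1.7, 'qpos': array([ 1.077,  0.528,  1.433, -0.   ,  1.181, -0.178]), 'qd': array([-0.001, -0.   ,  0.001,  0.002, -0.   , -0.001]), 'joint_efforts': array([ -0.   , -44.231, -17.842,  -0.   ,   0.001,   0.   ]), 'ee_pos': array([0.193, 0.594, 0.231]), 'tcp_rot': array([-0.492, -3.103,  0.   ]), 'contact_force': array([0.27 , 0.017, 0.431]), 'torque': array([ 0.014, -0.023,  0.022]), 'gripper_force': 0.0, 'finger_gap': 0.9989737145402177}
```

View pics/scene0.png

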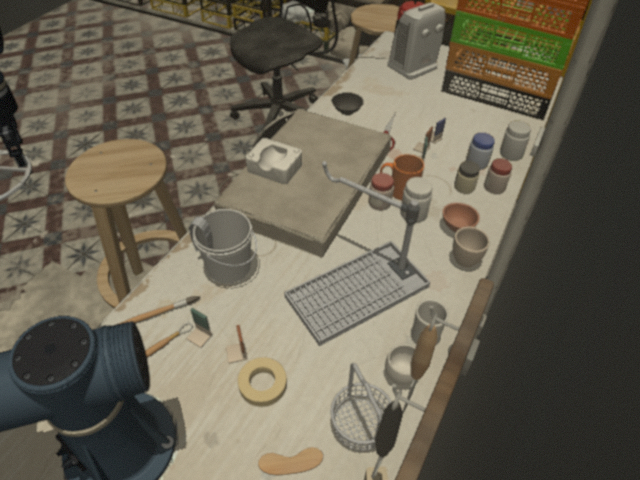

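View pics/top0.png

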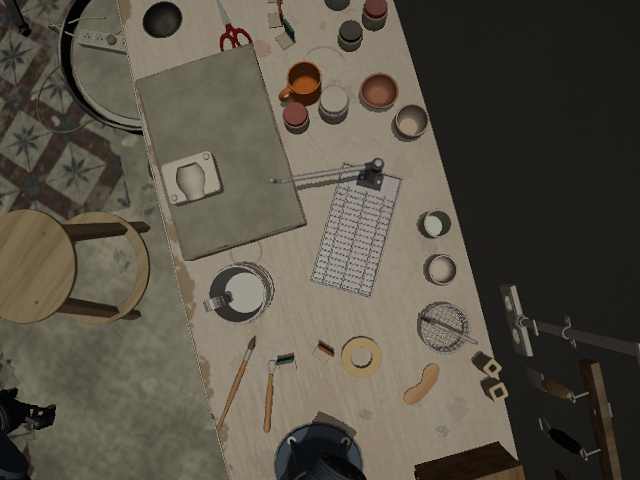

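```bash
python3 - <<'E'
from h import *
np.set_printoptions(precision=4,suppress=True)
ACC={}
for cam in ['scene','top']:
    c=env.capture(cam)
    full=np.ones((480,640),bool); P=cloud(c,full)
    # post/bar/hook: points z .18-.235 near rack
    m=(P[:,2]>.18)&(P[:,2]<.24)&(P[:,0]>.55)&(P[:,0]<.75)&(P[:,1]>-.2)&(P[:,1]<.14)
    Q=P[m]
    for y in np.arange(-.16,.12,.02):
        q=Q[(Q[:,1]>=y)&(Q[:,1]<y+.02)]
        if len(q): print(cam,'rackarm',round(y,2),len(q),q.mean(0),q[:,2].max())
    # handle of basket
    m=(P[:,2]>.135)&(P[:,2]<.17)&(abs(P[:,0]-.34)<.09)&(abs(P[:,1]+.3)<.09); q=P[m]
    mu=q.mean(0); u,s,v=np.linalg.svd(q[:,:2]-mu[:2]); t=(q[:,:2]-mu[:2])@v[0]
    print('handle',len(q),mu,v[0],np.degrees(np.arctan2(v[0,1],v[0,0])),t.min(),t.max(), 'mid',mu[:2]+v[0]*(t.min()+t.max())/2)
    m=(P[:,2]>.045)&(P[:,2]<.06)&(abs(P[:,0]-.34)<.09)&(abs(P[:,1]+.3)<.09); q=P[m]; print('brim',q[:,:2].min(0),q[:,:2].max(0))
    m=(P[:,2]>.122)&(P[:,2]<.145)&(abs(P[:,0]-.42)<.1)&(abs(P[:,1]-.19)<.1); q=P[m]
    # pail rim circle fit
    r=q[q[:,2]<.132]; A=np.c_[2*r[:,:2],np.ones(len(r))]; s=np.linalg.lstsq(A,(r[:,:2]**2).sum(1),rcond=None)[0]; print('pail',s[:2],np.sqrt(s[2]+s[:2]@s[:2]))
    k=env.cut_out(cam,'tongs')[0]; T=cloud(c,k['region']); T=T[T[:,2]>.118]
    mu=T.mean(0); u,s,v=np.linalg.svd(T[:,:2]-mu[:2],full_matrices=False); t=(T[:,:2]-mu[:2])@v.T
    print('tongs',len(T),mu,T[:,2].max(),v[0],t.min(0),t.max(0))
    top=T[T[:,2]>T[:,2].max()-.006]; print('crown',len(top),top.mean(0),top.min(0),top.max(0))
    for t in ['tongs_tip_a','tongs_tip_b']: print(t,[ (round(k['confidence'],2),k['at'],atz(c,[k['at']],.03)) for k in env.tip_of(cam,t)[:2]])
E
```

```text
scene rackarm -0.14 152 [ 0.69   -0.1263  0.2023] 0.22375161674988653
scene rackarm -0.12 114 [ 0.6885 -0.1121  0.2059] 0.22461399408774663
scene rackarm -0.1 57 [ 0.6877 -0.0908  0.2009] 0.20891939379698732
scene rackarm -0.08 50 [ 0.6847 -0.0704  0.2   ] 0.2051006776372457
scene rackarm -0.06 53 [ 0.6812 -0.05    0.2003] 0.2062930436146363
scene rackarm -0.04 48 [ 0.6775 -0.0303  0.2003] 0.2058490433475756
scene rackarm -0.02 50 [ 0.6745 -0.0104  0.2001] 0.20535226032245957
scene rackarm -0.0 48 [0.6707 0.0094 0.2003] 0.20488428391671332
scene rackarm 0.02 50 [0.6672 0.0299 0.2002] 0.205438466771388
scene rackarm 0.04 43 [0.6639 0.0499 0.1999] 0.20454079465591268
scene rackarm 0.06 37 [0.6607 0.0698 0.1912] 0.200475130066599
scene rackarm 0.08 76 [0.6572 0.0914 0.2059] 0.22728447932574192
scene rackarm 0.1 11 [0.6554 0.1015 0.2239] 0.2289907256881759
handle 315 [ 0.3376 -0.2972  0.153 ] [-0.4223 -0.9065] -114.97964355405233 -0.06366386699495519 0.05151721981492831 mid [ 0.3402 -0.2916]
brim [ 0.2823 -0.3437] [ 0.3977 -0.2347]
pail [0.4193 0.1808] 0.0609310556513475
tongs 135 [0.397
[... 1231 characters left out ...]
7 0.1014 0.2247] 0.227744200498478
handle 206 [ 0.3414 -0.2931  0.1516] [-0.4135 -0.9105] -114.42485299426028 -0.054401977686801266 0.0624550853489486 mid [ 0.3397 -0.2968]
brim [ 0.2516 -0.3897] [ 0.3968 -0.2389]
pail [0.4188 0.1793] 0.061093913916963394
tongs 178 [0.3971 0.2323 0.1286] 0.13783504429571192 [ 0.3693 -0.9293] [-0.0207 -0.0118] [0.0172 0.0121]
crown 41 [0.3965 0.2351 0.1337] [0.3837 0.2207 0.1319] [0.4081 0.2455 0.1378]
tongs_tip_a [(0.64, [249.0, 291.9], array([[0.4208, 0.1645, 0.03  ]])), (0.62, [215.2, 303.1], array([[0.393 , 0.2452, 0.03  ]]))]
tongs_tip_b [(0.64, [249.0, 291.9], array([[0.4208, 0.1645, 0.03  ]])), (0.62, [215.2, 303.1], array([[0.393 , 0.2452, 0.03  ]]))]
```

The scene view shows the rack tray near (358,290) with the post at about (405,250) and the folded arm running to the hook at (327,170). The tongs are on the pail rim at (203,228), the basket is at (365,410), and the cup and beaker are at (402,365) and (430,320). In the top view the tray runs from (372,177) down to (341,289), the arm points left from (377,163) to (273,181), and the basket handle runs from (422,320) to (476,343).

```bash
cat >> h.py <<'E'
def inc(x,y,z,th):
    """increments from the present pose to TCP (x,y,z), tool down with tool x at heading th (deg)"""
    s=env.sense(); M=rot(s['tcp_rot']); d=M.T@(np.array([x,y,z])-s['ee_pos'])*1000
    c,n=np.cos(np.radians(th)),np.sin(np.radians(th))
    T=np.array([[c,n,0],[n,-c,0],[0,0,-1]]); w=R.from_matrix(M.T@T).as_rotvec(degrees=True)
    return np.r_[d,w].round(1)
def where():
    s=env.sense(); M=rot(s['tcp_rot']); return dict(p=s['ee_pos'].round(4),head=np.degrees(np.arctan2(M[1,0],M[0,0])).round(2),down=M[:,2].round(3),f=s['contact_force'].round(1),gap=round(s['finger_gap'],3),gf=round(s['gripper_force'],1),t=s['clock'],q=s['qpos'].round(2))
E
python3 - <<'E'
from h import *
np.set_printoptions(precision=4,suppress=True)
for cam in ['scene','top']:
    c=env.capture(cam); k=env.cut_out(cam,'rack')[0]
    P=cloud(c,k['region']); q=P[(P[:,2]>-.01)&(P[:,2]<.03)]; q=q[(q[:,0]<.75)&(abs(q[:,1]+.08)<.15)]
    (cx,cy),(w,h),a=cv2.minAreaRect((q[:,:2]*1000).astype(np.float32)); print(cam,'tray',cx,cy,w,h,a)
    F=cloud(c,np.ones((480,640),bool))
    m=(F[:,2]>.207)&(F[:,2]<.235)&(np.hypot(F[:,0]-.692,F[:,1]+.122)<.03); print('posttop',m.sum(),F[m].mean(0),F[m].min(0),F[m].max(0))
    m=(F[:,2]>.15)&(F[:,1]<-.2)&(F[:,1]>-.5)&(F[:,0]>0)&(F[:,0]<.8)
    for x in np.arange(0,.8,.1):
        g=F[m&(F[:,0]>=x)&(F[:,0]<x+.1)]
        g=g[(abs(g[:,0]-.34)>.07)|(abs(g[:,1]+.3)>.07)]
        if len(g): print('high',round(x,1),len(g),'ymax',np.percentile(g[:,1],98),'zmin',np.percentile(g[:,2],2),g[:,2].max())
    m=(F[:,2]>.1)&(F[:,0]>.7)&(F[:,0]<.85)&(F[:,1]>-.08)&(F[:,1]<.3); print('behind',m.sum(),F[m].min(0) if m.any() else '',F[m].max(0) if m.any() else '')
print(where())
for t in [(.56,.30,.27,162),(.715,.04,.27,162),(.715,.04,.178,162)]: print(t,inc(*t))
E
```

```text
scene tray 583.3749389648438 -82.2842025756836 170.123291015625 317.97174072265625 74.83126831054688
posttop 118 [ 0.6925 -0.1203  0.215 ] [ 0.6808 -0.1326  0.2072] [ 0.708  -0.1001  0.2249]
high 0.0 10531 ymax -0.49038480669522805 zmin 0.7287965188944476 0.9117884744036543
high 0.1 16314 ymax -0.41491262431367537 zmin 0.43505739309221764 0.9050514194361848
high 0.2 8439 ymax -0.3875435239651159 zmin 0.3632392815284229 0.8890409688941691
high 0.3 8752 ymax -0.4008765497312243 zmin 0.4606998323506981 0.8526395028374062
behind 350 [ 0.7    -0.0544  0.1   ] [0.8499 0.2999 0.1425]
top tray 583.3234252929688 -48.931915283203125 237.0667724609375 298.4925231933594 75.56583404541016
posttop 115 [ 0.6926 -0.122   0.2138] [ 0.6809 -0.1359  0.2071] [ 0.7062 -0.1068  0.2243]
high 0.0 1215 ymax -0.32669365307755616 zmin 0.15198994812373065 0.4014062794130635
high 0.1 3821 ymax -0.409591830963766 zmin 0.16362102711420393 0.6095102225138923
high 0.2 5929 ymax -0.38606559694371534 zmin 0.17086446126962002 0.6409694353030986
high 0.3 7437 ymax -0.4006932415438119 zmin 0.1851015287513733 0.7078246828104174
high 0.4 8806 ymax -0.3850625646468606 zmin 0.18196014793767684 0.7269729171236006
high 0.5 10732 ymax -0.35821736443225755 zmin 0.18103690708439346 0.7801584521710979
high 0.6 13215 ymax -0.3312608376390038 zmin 0.19201461092059188 0.8431631090390799
high 0.7 13151 ymax -0.3049486451467563 zmin 0.191490960435716 0.8694134939302529
behind 513 [ 0.7001 -0.0583  0.1   ] [0.8499 0.2998 0.1427]
{'p': array([0.1935, 0.5943, 0.2313]), 'head': np.float64(161.96), 'down': array([-0., -0., -1.]), 'f': array([ 1.2, -1.1, -0.8]), 'gap': 1.002, 'gf': 0.0, 't': 2.3, 'q': array([ 1.08,  0.53,  1.43,  0.  ,  1.18, -0.18])}
(0.56, 0.3, 0.27, 162) [-439.6 -166.3  -38.7   -0.    -0.    -0. ]
(0.715, 0.04, 0.27, 162) [-667.5 -365.5  -38.7   -0.    -0.    -0. ]
(0.715, 0.04, 0.178, 162) [-667.5 -365.5   53.3   -0.    -0.    -0. ]
```

Emit:
apply_moves --increments '[-180,-70,-39,0,0,0,1,-180,-70,-39,0,0,0,1,-180,-70,-39,0,0,0,1,-180,-70,-39,0,0,0,1,-180,-70,-39,0,0,0,1]' --grip_force 60

```text
clock: 2.72
ee_pos: [0.3454, 0.4702, 0.2712]
tcp_rot: [0.494, 3.101, 0.0]
contact_force: [0.2, 0.6, -0.3]
finger_gap: 0.3
gripper_force: 0.0
```

Emit:
apply_moves --increments '[-185,-70,0,0,0,0,1,-185,-70,0,0,0,0,1,-185,-70,0,0,0,0,1,-185,-70,0,0,0,0,1,-185,-70,0,0,0,0,1]'

```text
clock: 3.13
ee_pos: [0.4999, 0.3458, 0.2705]
tcp_rot: [0.495, 3.101, -0.0]
contact_force: [0.5, 0.8, 0.1]
finger_gap: -0.002
gripper_force: 0.0
```

Emit:
apply_moves --increments '[-151,-112,0,0,0,0,1,-151,-112,0,0,0,0,1,-151,-112,0,0,0,0,1,-151,-112,0,0,0,0,1,-151,-112,0,0,0,0,1]'

```text
clock: 3.55
ee_pos: [0.609, 0.1906, 0.2703]
tcp_rot: [0.497, 3.1, -0.002]
contact_force: [-0.2, 0.3, -0.5]
finger_gap: 0.002
gripper_force: 0.0
```

Emit:
apply_moves --increments '[-151,-112,0,0,0,0,1,-151,-112,0,0,0,0,1,-151,-112,0,0,0,0,1,-151,-112,0,0,0,0,1,-151,-112,0,0,0,0,1]'

```text
clock: 3.97
ee_pos: [0.7176, 0.0366, 0.27]
tcp_rot: [0.498, 3.099, -0.003]
contact_force: [0.1, -0.4, -0.6]
finger_gap: 0.003
gripper_force: 0.0
```

```bash
python3 - <<'E'
from h import *
np.set_printoptions(suppress=True)
print(where()); pc=np.array([.6925,-.121])
for a,s in [(102,.022),(115,.022),(128,.022),(141,.021),(154,.021),(163,.021),(166,.019)]:
    e=np.array([np.cos(np.radians(a)),np.sin(np.radians(a))]); n=np.array([-e[1],e[0]])
    p=pc+.14*e-s*n; print(a,p.round(3),inc(*p,.178,162)[:3])
E
```

```text
{'p': array([0.7176, 0.0366, 0.27  ]), 'head': np.float64(161.76), 'down': array([ 0.002, -0.002, -1.   ]), 'f': array([ 0.1, -0.4, -0.6]), 'gap': 0.003, 'gf': 0.0, 't': 3.9667, 'q': array([-0.1 ,  0.63,  1.13, -0.  ,  1.39, -1.36])}
102 [0.685 0.021] [ 26.3 -25.4  92. ]
115 [0.653 0.015] [ 54.6 -40.3  92. ]
128 [0.624 0.003] [ 78.9 -61.3  91.9]
141 [ 0.597 -0.017] [ 98.2 -88.1  91.9]
154 [ 0.576 -0.041] [ 110.6 -117.7   91.9]
163 [ 0.565 -0.06 ] [ 115.2 -139.4   91.9]
166 [ 0.561 -0.069] [ 115.8 -148.8   91.9]
```

Emit:
apply_moves --increments '[0,0,40,0,0,0,1,0,0,80,0,0,0,1,0,0,92,0,0,0,1,0,0,92,0,0,0,1,26,-25,92,0,0,0,1]'

```text
clock: 4.38
ee_pos: [0.688, 0.028, 0.1782]
tcp_rot: [0.487, 3.095, 0.004]
contact_force: [9.3, 4.0, -6.5]
finger_gap: -0.002
gripper_force: 11.9
```

Emit:
apply_moves --increments '[14,-7,0,0,0,0,1,28,-15,0,0,0,0,1,41,-26,0,0,0,0,1,53,-36,0,0,0,0,1,63,-49,0,0,0,0,1]'

```text
clock: 4.8
ee_pos: [0.6107, -0.0009, 0.1821]
tcp_rot: [0.488, 3.093, 0.001]
contact_force: [3.3, 0.2, 0.2]
finger_gap: -0.005
gripper_force: 1.4
```

Emit:
apply_moves --increments '[9,-14,0,0,0,0,1,15,-28,0,0,0,0,1,21,-43,0,0,0,0,1,24,-54,0,0,0,0,1,26,-65,0,0,0,0,1]'

```text
clock: 5.22
ee_pos: [0.5637, -0.0554, 0.1802]
tcp_rot: [0.492, 3.099, 0.0]
contact_force: [2.7, 2.6, 1.0]
finger_gap: -0.001
gripper_force: 1.3
```

Emit:
apply_moves --increments '[0,-3,0,0,0,0,1,0,-6,0,0,0,0,1,0,-9,0,0,0,0,1,0,-9,0,0,0,0,1,0,-9,0,0,0,0,1]'

```text
clock: 5.63
ee_pos: [0.5597, -0.0632, 0.1781]
tcp_rot: [-0.492, -3.102, -0.0]
contact_force: [0.5, 1.5, 1.3]
finger_gap: 0.002
gripper_force: 1.0
```

Emit:
apply_moves --increments '[0,-2,0,0,0,0,1,0,-4,0,0,0,0,1,0,-6,0,0,0,0,1,0,-6,0,0,0,0,1,0,-6,0,0,0,0,1]'

```text
clock: 6.05
ee_pos: [0.5596, -0.0637, 0.1783]
tcp_rot: [0.495, 3.1, 0.016]
contact_force: [6.4, 17.3, 1.3]
finger_gap: 0.0
gripper_force: 9.0
```

```bash
cat > arm.py <<'E'
from h import *
np.set_printoptions(precision=4,suppress=True)
pc=np.array([.6925,-.121])
def arm():
  for cam in ['scene','top']:
    c=env.capture(cam); F=cloud(c,np.ones((480,640),bool)); d=F[:,:2]-pc; r=np.hypot(*d.T)
    m=(F[:,2]>.194)&(F[:,2]<.208)&(r>.04)&(r<.17)&(d[:,0]<-.02)&(abs(np.degrees(np.arctan2(d[:,1],d[:,0]))-163)<9)
    q=F[m]; 
    if len(q)<20: print(cam,'few',len(q)); continue
    l=cv2.fitLine(q[:,:2].astype(np.float32),cv2.DIST_HUBER,0,.001,.001).ravel(); v=l[:2]*np.sign(-l[0]); n=np.array([-v[1],v[0]])
    h=F[(F[:,2]>.215)&(F[:,2]<.235)&(r>.19)&(r<.25)&(d[:,0]<-.02)]
    print(cam,len(q),'dir',np.degrees(np.arctan2(v[1],v[0])),'offset of post',(pc-l[2:])@n,'bar pt',l[2:],'ztop',np.percentile(q[:,2],[50,90]),'tip',len(h),h.mean(0) if len(h) else '')
if __name__=='__main__': arm(); print(where())
E
python3 arm.py
```

```text
scene 376 dir 163.80258 offset of post -0.0009667610959780346 bar pt [ 0.573  -0.0873] ztop [0.201  0.2038] tip 39 [ 0.4792 -0.0627  0.2234]
top 58 dir 166.81848 offset of post 0.0014030528663788577 bar pt [ 0.6429 -0.1079] ztop [0.1994 0.2028] tip 125 [ 0.6203 -0.3114  0.225 ]
{'p': array([ 0.5596, -0.0638,  0.1783]), 'head': np.float64(161.89), 'down': array([ 0.004,  0.009, -1.   ]), 'f': array([ 6.6, 16.2,  2.7]), 'gap': -0.002, 'gf': 9.0, 't': 6.15, 'q': array([-0.32,  0.51,  1.64,  0.01,  0.98, -1.58])}
```

```bash
python3 - <<'E'
from h import *
print(inc(.397,.2363,.25,201.5), inc(.5596,-.0637,.27,162))
E
```

```text
[ 2.478e+02  2.353e+02 -6.950e+01  5.000e-01  2.000e-01 -3.960e+01] [ -0.    1.  -91.7   0.6   0.   -0.1]
```

Emit:
apply_moves --increments '[0,12,0,0,0,0,1,0,20,0,0,0,0,1,0,20,-35,0,0,0,1,0,20,-75,0,0,0,1,0,20,-75,0,0,0,1]'

```text
clock: 6.57
ee_pos: [0.5683, -0.0515, 0.2599]
tcp_rot: [0.489, 3.09, -0.005]
contact_force: [0.9, -0.9, 1.0]
finger_gap: 0.001
gripper_force: 0.0
```

```bash
python3 - <<'E'
from h import *
print(where());print(inc(.397,.2363,.25,201.5))
E
```

```text
{'p': array([ 0.5683, -0.0515,  0.2599]), 'head': np.float64(162.03), 'down': array([ 0.012, -0.005, -1.   ]), 'f': array([ 0.9, -0.9,  1. ]), 'gap': 0.001, 'gf': 0.0, 't': 6.5667, 'q': array([-0.29,  0.42,  1.55, -0.  ,  1.16, -1.54])}
[251.9 220.9   6.2  -0.3   0.7 -39.5]
```

Emit:
apply_moves --increments '[125,108,0,0,0,0,1,125,108,0,0,0,0,1,125,108,0,0,0,0,1,125,108,0,0,0,0,1,125,108,0,0,0,0,1]'

```text
clock: 6.98
ee_pos: [0.4728, 0.0957, 0.2526]
tcp_rot: [-0.483, -3.097, -0.0]
contact_force: [0.6, -0.2, -0.5]
finger_gap: -0.004
gripper_force: 0.0
```

Emit:
apply_moves --increments '[40,30,10,0,0,-7,0,80,60,10,0,0,-14,0,100,90,10,0,0,-21,0,125,108,10,0,0,-28,0,125,108,10,0,0,-35,0]'

```text
clock: 7.4
ee_pos: [0.3887, 0.2367, 0.2428]
tcp_rot: [0.483, -3.101, -0.001]
contact_force: [0.5, -0.8, 0.3]
finger_gap: 0.71
gripper_force: 0.0
```

Emit:
apply_moves --increments '[0,0,0,0,0,-4.6,0,0,0,0,0,0,-4.6,0,0,0,0,0,0,-4.6,0,0,0,0,0,0,-4.6,0,0,0,0,0,0,-4.6,0]'

```text
clock: 7.82
ee_pos: [0.3938, 0.232, 0.2432]
tcp_rot: [0.584, -3.087, 0.001]
contact_force: [0.1, 0.2, 0.1]
finger_gap: 0.999
gripper_force: 0.0
```

```bash
python3 - <<'E'
from h import *
np.set_printoptions(precision=4,suppress=True)
print(where());print(inc(.397,.2363,.25,201.5))
c=env.capture('wrist'); save(c,'w1')
F=cloud(c,np.ones((480,640),bool))
m=(F[:,2]>.126)&(F[:,2]<.15)&(np.hypot(F[:,0]-.397,F[:,1]-.236)<.03); q=F[m]
d=q[:,:2]-[.419,.180]; r=np.hypot(*d.T); s=(r<.057)|(r>.066); q=q[(q[:,2]>.131)]
print(len(q),q.mean(0),q.min(0),q.max(0)); 
if len(q)>10: print(cv2.minAreaRect((q[:,:2]*1000).astype(np.float32)))
for t in ['tongs']: 
  for k in env.cut_out('wrist',t)[:1]:
    T=cloud(c,k['region']); T=T[T[:,2]>.1]; print(k['confidence'],len(T),T.mean(0),T.max(0)); print(cv2.minAreaRect((T[:,:2]*1000).astype(np.float32)))
    U=T[T[:,2]>.12]; print(cv2.minAreaRect((U[:,:2]*1000).astype(np.float32)))
E
```

```text
{'p': array([0.3938, 0.232 , 0.2432]), 'head': np.float64(-158.58), 'down': array([-0., -0., -1.]), 'f': array([0.1, 0.2, 0.1]), 'gap': 0.999, 'gf': 0.0, 't': 7.8167, 'q': array([ 0.29,  0.29,  1.82, -0.  ,  1.03, -1.66])}
[-4.6  2.9 -6.8 -0.  -0.  -0.1]
1205 [0.3978 0.2376 0.1332] [0.3715 0.2195 0.131 ] [0.4261 0.2518 0.1361]
((396.67340087890625, 237.495849609375), (58.75396728515625, 22.958858489990234), 20.895925521850586)
0.98 2117 [0.3985 0.2358 0.1281] [0.4178 0.2596 0.1361]
((397.1761169433594, 234.78616333007812), (28.956676483154297, 43.160648345947266), 21.340129852294922)
((396.5083923339844, 236.49517822265625), (28.956676483154297, 37.065277099609375), 21.340129852294922)
```

Emit:
apply_moves --increments '[-4.5,2.7,0,0,0,0,0,-4.5,2.7,20,0,0,0,0,-4.5,2.7,50,0,0,0,0,-4.5,2.7,80,0,0,0,0,-4.5,2.7,80,0,0,0,0]'

```text
clock: 8.33
ee_pos: [0.3936, 0.2357, 0.1593]
tcp_rot: [0.584, -3.077, 0.002]
contact_force: [-0.9, 0.2, 0.1]
finger_gap: 0.999
gripper_force: 0.0
```

Emit:
apply_moves --increments '[0,0,25,0,0,0,0,0,0,50,0,0,0,0,0,0,75,0,0,0,0,0,0,89,0,0,0,0,0,0,89,0,0,0,0]'

```text
clock: 8.75
ee_pos: [0.396, 0.2365, 0.0729]
tcp_rot: [0.586, -3.083, 0.001]
contact_force: [-0.4, -0.2, -0.4]
finger_gap: 1.002
gripper_force: 0.0
```

Emit:
apply_moves --increments '[0,0,0,0,0,0,0.3,0,0,0,0,0,0,0.4,0,0,0,0,0,0,1,0,0,0,0,0,0,1,0,0,0,0,0,0,1]' --grip_force 50

```text
clock: 9.17
ee_pos: [0.3976, 0.2373, 0.0759]
tcp_rot: [-0.587, 3.083, 0.001]
contact_force: [-0.3, 1.1, 5.7]
finger_gap: 0.495
gripper_force: 50.0
```

Emit:
apply_moves --increments '[0,0,-10,0,0,0,1,0,0,-25,0,0,0,1,0,0,-50,0,0,0,1,0,0,-80,0,0,0,1,0,0,-105,0,0,0,1]'

```text
clock: 9.58
ee_pos: [0.3964, 0.2368, 0.1815]
tcp_rot: [-0.588, 3.085, 0.0]
contact_force: [0.9, -0.9, -2.3]
finger_gap: 0.5
gripper_force: 51.5
```

Emit:
apply_moves --increments '[0,0,-30,0,0,0,1,0,0,-60,0,0,0,1,0,0,-85,0,0,0,1,0,0,-100,0,0,0,1,0,0,-100,0,0,0,1]'

```text
clock: 10.0
ee_pos: [0.3983, 0.2375, 0.2835]
tcp_rot: [-0.586, 3.077, 0.002]
contact_force: [0.1, -0.3, -1.7]
finger_gap: 0.499
gripper_force: 51.6
```

```bash
python3 - <<'E'
from h import *
np.set_printoptions(precision=4,suppress=True)
print(where())
a=np.radians(164.7); p=np.array([.6925,-.121])+.09*np.array([np.cos(a),np.sin(a)]); print(p, inc(*p,.283,164.7))
for cam in ['scene','top']:
    c=env.capture(cam)
    k=env.cut_out(cam,'tongs')[:1]
    for k in k:
        T=cloud(c,k['region']); print(cam,len(T),np.percentile(T,[3,50,97],axis=0))
    for t in ['tongs','pail']:
        for k in env.tip_of(cam,t)[:1]: print(t,k['confidence'],atz(c,[k['at']],.333 if t=='tongs' else 0))
save(c,'t2')
E
```

```text
{'p': array([0.3983, 0.2375, 0.2835]), 'head': np.float64(-158.42), 'down': array([ 0.009,  0.003, -1.   ]), 'f': array([ 0.1, -0.3, -1.7]), 'gap': 0.499, 'gf': 51.6, 't': 10.0, 'q': array([ 0.3 ,  0.24,  1.76,  0.  ,  1.14, -1.65])}
[ 0.6057 -0.0973] [ -69.7 -387.5    1.4    0.1    0.5   36.9]
scene 452 [[ 0.379   0.2141 -0.8118]
 [ 0.3925  0.2524  0.2828]
 [ 1.0111  1.2939  0.3422]]
tongs 0.97 [[0.4036 0.2514 0.333 ]]
pail 0.56 [[0.4139 0.1751 0.    ]]
tongs 0.33 [[ 0.4766 -0.2159  0.333 ]]
```

Emit:
apply_moves --increments '[-5,-30,0,0,0,0,1,-12,-65,0,0,0,0,1,-18,-100,0,0,0,0,1,-24,-130,0,0,0,0,1,-30,-160,0,0,0,0,1]'

```text
clock: 10.82
ee_pos: [0.4837, 0.0976, 0.2785]
tcp_rot: [0.587, -3.085, -0.001]
contact_force: [0.8, 0.4, -0.0]
finger_gap: 0.498
gripper_force: 51.5
```

Emit:
apply_moves --increments '[-6,-32,0,0,0,7,1,-12,-64,0,0,0,14,1,-18,-96,0,0,0,21,1,-24,-128,0,0,0,28,1,-30,-160,0,0,0,35,1]'

```text
clock: 11.23
ee_pos: [0.5703, -0.0403, 0.2782]
tcp_rot: [-0.377, -3.117, -0.001]
contact_force: [-0.8, 0.8, -2.0]
finger_gap: 0.498
gripper_force: 51.5
```

Emit:
apply_moves --increments '[0,0,0,0,0,2,1,0,0,0,0,0,2,1,0,0,0,0,0,2,1,0,0,0,0,0,2,1,0,0,0,0,0,2,1]'

```text
clock: 11.65
ee_pos: [0.5692, -0.0377, 0.279]
tcp_rot: [-0.419, -3.112, -0.001]
contact_force: [-0.1, -0.2, -1.1]
finger_gap: 0.502
gripper_force: 51.5
```

```bash
python3 - <<'E'
from h import *
from arm import arm
print(where()); arm()
a=np.radians(164.7); p=np.array([.6925,-.121])+.09*np.array([np.cos(a),np.sin(a)]); print(p, inc(*p,.283,164.7))
c=env.capture('scene'); cv2.imwrite('pics/s3.png',cv2.resize(c['image'][100:300,250:450,::-1],(600,600)))
E
```

```text
{'p': array([ 0.5692, -0.0377,  0.279 ]), 'head': np.float64(164.67), 'down': array([-0.001,  0.   , -1.   ]), 'f': array([-0.1, -0.2, -1.1]), 'gap': 0.502, 'gf': 51.5, 't': 11.65, 'q': array([-0.26,  0.4 ,  1.51,  0.  ,  1.23, -1.57])}
scene 340 dir 165.24344 offset of post 0.0010001226616251496 bar pt [ 0.586  -0.0919] ztop [0.201  0.2032] tip 41 [ 0.4791 -0.0631  0.2232]
top 62 dir 162.9754 offset of post -0.0060527599473124485 bar pt [ 0.5389 -0.0803] ztop [0.1997 0.2022] tip 135 [ 0.6031 -0.2803  0.2251]
[ 0.6057 -0.0973] [-50.7 -47.8  -3.6   0.   -0.   -0. ]
```

View pics/s3.png

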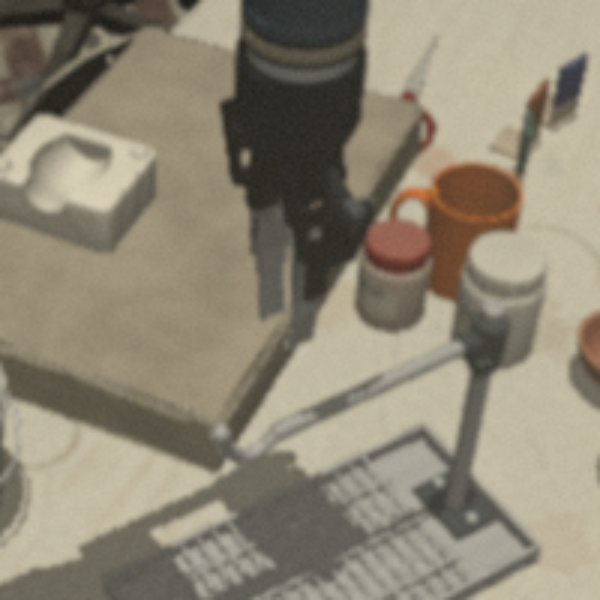

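Emit:
apply_moves --increments '[-20,-20,0,0,0,0,1,-51,-48,0,0,0,0,1,-51,-48,0,0,0,0,1,-51,-48,0,0,0,0,1,-51,-48,0,0,0,0,1]'

```text
clock: 12.22
ee_pos: [0.6058, -0.0982, 0.279]
tcp_rot: [-0.422, -3.112, -0.001]
contact_force: [-0.0, 0.6, -0.4]
finger_gap: 0.498
gripper_force: 51.5
```

```bash
python3 - <<'E'
from h import *
from arm import arm
print(where()); 
c=env.capture('wrist'); save(c,'w3')
F=cloud(c,np.ones((480,640),bool))
a=np.radians(164.9); e=np.array([np.cos(a),np.sin(a)]); n=np.array([-e[1],e[0]]); d=F[:,:2]-where()['p'][:2]
u=d@e; v=d@n
for z0,z1 in [(.19,.21),(.22,.26),(.26,.3),(.3,.36)]:
    m=(F[:,2]>z0)&(F[:,2]<z1)&(abs(u)<.1)&(abs(v)<.05); print(z0,m.sum(),np.percentile(np.c_[u,v,F[:,2]][m],[2,50,98],axis=0).round(4).tolist() if m.any() else '')
print(inc(.6057,-.0972,.283,164.9))
E
```

```text
{'p': array([ 0.6058, -0.0982,  0.279 ]), 'head': np.float64(164.56), 'down': array([-0.001,  0.001, -1.   ]), 'f': array([-0. ,  0.6, -0.4]), 'gap': 0.498, 'gf': 51.5, 't': 12.2167, 'q': array([-0.34,  0.46,  1.41,  0.  ,  1.27, -1.64])}
0.19 6502 [[-0.0814, -0.0088, 0.1921], [0.0153, -0.0023, 0.2011], [0.0953, 0.0039, 0.2045]]
0.22 1330 [[-0.0101, -0.0181, 0.2366], [0.0007, -0.0123, 0.2467], [0.009, 0.02, 0.2594]]
0.26 2838 [[-0.0102, -0.0334, 0.2609], [0.007, -0.0184, 0.2887], [0.0111, 0.033, 0.2996]]
0.3 43127 [[-0.01, -0.0489, 0.3053], [0.0088, 0.0001, 0.3376], [0.0169, 0.0488, 0.3594]]
[ 0.   0.5 -3.9  0.  -0.1 -0.3]
```

View pics/w3.png

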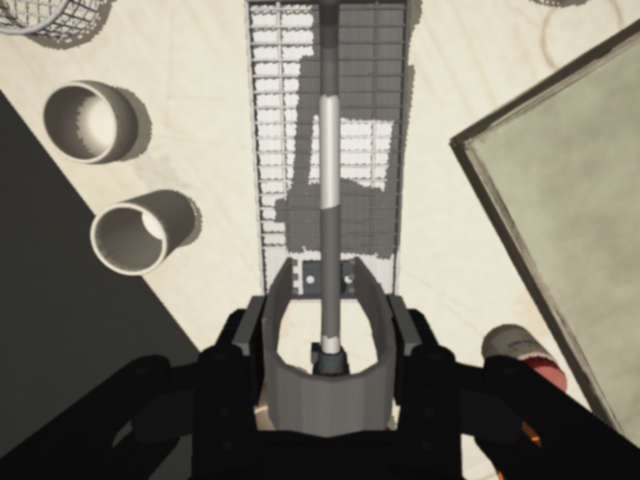

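Emit:
apply_moves --increments '[0,2,10,0,0,0,1,0,2,30,0,0,0,1,0,2,60,0,0,0,1,0,2,85,0,0,0,1,0,2,100,0,0,0,1]'

```text
clock: 12.68
ee_pos: [0.6044, -0.0947, 0.1761]
tcp_rot: [-0.419, -3.108, -0.002]
contact_force: [0.0, -0.5, -1.6]
finger_gap: 0.497
gripper_force: 51.5
```

Emit:
apply_moves --increments '[0,0,8,0,0,0,1,0,0,16,0,0,0,1,0,0,24,0,0,0,1,0,0,30,0,0,0,1,0,0,30,0,0,0,1]'

```text
clock: 13.1
ee_pos: [0.6065, -0.0964, 0.1486]
tcp_rot: [-0.422, -3.112, -0.0]
contact_force: [0.2, 0.5, -1.5]
finger_gap: 0.501
gripper_force: 51.5
```

Emit:
apply_moves --increments '[0,0,1,0,0,0,1,0,0,2,0,0,0,1,0,0,2,0,0,0,1,0,0,2,0,0,0,1,0,0,2,0,0,0,1]'

```text
clock: 13.52
ee_pos: [0.6071, -0.0968, 0.1478]
tcp_rot: [0.422, 3.112, -0.0]
contact_force: [0.9, -0.7, -0.6]
finger_gap: 0.5
gripper_force: 51.5
```

Emit:
apply_moves --increments '[0,0,1,0,0,0,1,0,0,2,0,0,0,1,0,0,2.5,0,0,0,1,0,0,2.5,0,0,0,1,0,0,2.5,0,0,0,1]'

```text
clock: 13.93
ee_pos: [0.6074, -0.0969, 0.1466]
tcp_rot: [0.421, 3.111, -0.001]
contact_force: [-2.3, -0.6, 5.8]
finger_gap: 0.501
gripper_force: 52.6
```

Emit:
apply_moves --increments '[0,0,-1,0,0,0,0.35,0,0,-1,0,0,0,0.25,0,0,-1,0,0,0,0.2,0,0,-1,0,0,0,0.15,0,0,-1,0,0,0,0.15]'

```text
clock: 14.35
ee_pos: [0.6067, -0.0966, 0.1455]
tcp_rot: [-0.422, -3.113, -0.0]
contact_force: [0.2, -0.1, 0.5]
finger_gap: 0.848
gripper_force: 0.0
```

Emit:
apply_moves --increments '[0,0,-15,0,0,0,0.15,0,0,-35,0,0,0,0.15,0,0,-65,0,0,0,0.15,0,0,-100,0,0,0,0.15,0,0,-130,0,0,0,0.15]'

```text
clock: 14.77
ee_pos: [0.6068, -0.0967, 0.2773]
tcp_rot: [-0.422, -3.113, -0.0]
contact_force: [0.7, -0.2, 0.6]
finger_gap: 0.852
gripper_force: 0.0
```

```bash
python3 - <<'E'
from h import *
print(where())
c=env.capture('wrist'); save(c,'w4')
F=cloud(c,np.ones((480,640),bool))
a=np.radians(164.9); e=np.array([np.cos(a),np.sin(a)]); n=np.array([-e[1],e[0]]); d=F[:,:2]-[.6925,-.121]
u=d@e; v=d@n
for z0,z1 in [(.09,.14),(.14,.18),(.195,.216)]:
    m=(F[:,2]>z0)&(F[:,2]<z1)&(u>.05)&(u<.14)&(abs(v)<.04); print(z0,m.sum(),np.percentile(np.c_[u,v,F[:,2]][m],[2,50,98],axis=0).round(4).tolist() if m.any() else '')
m=(F[:,2]>.204)&(F[:,2]<.216)&(u>.05)&(u<.14); print('crown',np.percentile(np.c_[u,v,F[:,2]][m],[2,50,98],axis=0).round(4).tolist())
for t in ['tongs','tongs_tip_a']: print(t,[(round(k['confidence'],2),k['at'],((atz(c,[k['at']],.2 if t=='tongs' else .102)[0,:2]-[.6925,-.121])@np.c_[e,n]).round(4)) for k in env.tip_of('wrist',t)[:2]])
print(inc(.37,-.262,.28,164.9),inc(.352,-.265,.24,65.3))
E
```

```text
{'p': array([ 0.6068, -0.0967,  0.2773]), 'head': np.float64(164.56), 'down': array([-0.,  0., -1.]), 'f': array([ 0.7, -0.2,  0.6]), 'gap': 0.852, 'gf': 0.0, 't': 14.7667, 'q': array([-0.34,  0.47,  1.41,  0.  ,  1.27, -1.64])}
0.09 468 [[0.0788, -0.0182, 0.1039], [0.0897, -0.0133, 0.1167], [0.0977, 0.0207, 0.1384]]
0.14 314 [[0.0774, -0.0232, 0.1431], [0.0972, -0.0013, 0.1693], [0.0998, 0.0213, 0.1792]]
0.195 4444 [[0.0531, -0.0169, 0.1964], [0.0927, -0.0022, 0.2017], [0.1378, 0.0122, 0.2057]]
crown [[0.0763, -0.0099, 0.204], [0.0882, -0.0025, 0.2049], [0.0991, 0.0046, 0.2062]]
tongs [(0.7, [329.5, 255.3], array([ 0.0868, -0.0035]))]
tongs_tip_a [(0.85, [343.3, 217.6], array([ 0.0858, -0.0155])), (0.69, [301.3, 216.9], array([0.0866, 0.0188]))]
[ 186.1 -222.3   -2.2   -0.     0.4   -0.3] [ 202.9 -230.    37.6    0.3    0.3   99.3]
```

View pics/w4.png

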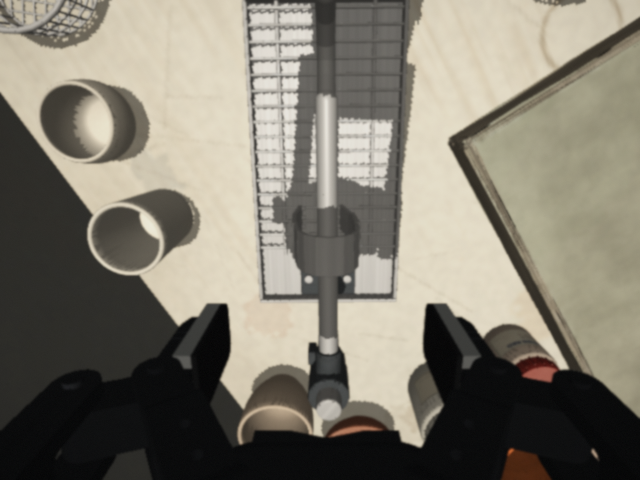

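Emit:
apply_moves --increments '[20,-23,0,0,0,7,0,40,-46,0,0,0,14,0,60,-69,0,0,0,21,0,80,-92,0,0,0,28,0,101,-115,0,0,0,35,0]'

```text
clock: 15.33
ee_pos: [0.4769, -0.1806, 0.2741]
tcp_rot: [-1.345, -2.835, -0.001]
contact_force: [0.3, -0.4, -0.2]
finger_gap: 0.998
gripper_force: 0.0
```

Emit:
apply_moves --increments '[4,-30,0,0,0,7,0,8,-61,0,0,0,14,0,12,-92,0,0,0,21,0,15,-123,0,0,0,28,0,17,-152,0,0,0,35,0]'

```text
clock: 15.75
ee_pos: [0.3486, -0.2639, 0.2744]
tcp_rot: [-2.136, -2.299, -0.001]
contact_force: [0.4, -1.0, 0.1]
finger_gap: 0.998
gripper_force: 0.0
```

Emit:
apply_moves --increments '[0,0,0,0,0,7,0,0,0,0,0,0,14,0,0,0,0,0,0,21,0,0,0,0,0,0,28,0,0,0,0,0,0,29,0]'

```text
clock: 16.17
ee_pos: [0.35, -0.2636, 0.2744]
tcp_rot: [-2.641, -1.695, 0.001]
contact_force: [0.9, -0.0, 0.6]
finger_gap: 0.999
gripper_force: 0.0
```

```bash
python3 - <<'E'
from h import *
np.set_printoptions(precision=4,suppress=True)
print(where())
c=env.capture('wrist'); save(c,'w5')
F=cloud(c,np.ones((480,640),bool)); print('uncertain')
for z0,z1 in [(.138,.149),(.149,.156),(.156,.165)]:
    m=(F[:,2]>z0)&(F[:,2]<z1)&(np.hypot(F[:,0]-.34,F[:,1]+.297)<.09); q=F[m]; print(z0,m.sum())
    if m.sum()>20:
        print(q.mean(0),cv2.minAreaRect((q[:,:2]*1000).astype(np.float32)))
        l=cv2.fitLine(q[:,:2].astype(np.float32),cv2.DIST_HUBER,0,.001,.001).ravel(); print(l,np.degrees(np.arctan2(l[1],l[0])))
for t in ['basket_eye']: print([(k['confidence'],k['at'],atz(c,[k['at']],.152)) for k in env.tip_of('wrist',t)[:1]])
print(inc(.352,-.265,.24,65.3))
E
```

```text
{'p': array([ 0.35  , -0.2636,  0.2744]), 'head': np.float64(65.38), 'down': array([-0.002,  0.003, -1.   ]), 'f': array([ 0.9, -0. ,  0.6]), 'gap': 0.999, 'gf': 0.0, 't': 16.1667, 'q': array([-0.9 ,  0.22,  1.82,  0.  ,  1.11, -0.47])}
uncertain
0.138 180
[ 0.3595 -0.2535  0.1441] ((341.6489562988281, -293.29071044921875), (116.8885269165039, 8.263065338134766), 65.67555236816406)
[ 0.4412  0.8974  0.3556 -0.2606] 63.817837
0.149 1198
[ 0.3433 -0.2896  0.1525] ((341.4017028808594, -293.4553527832031), (104.46022033691406, 8.279796600341797), 65.85494232177734)
[ 0.4119  0.9112  0.3433 -0.2896] 65.67376
0.156 367
[ 0.3419 -0.2925  0.1592] ((341.602783203125, -293.1421203613281), (27.97438621520996, 7.774891376495361), 65.87543487548828)
[ 0.3764  0.9265  0.3422 -0.292 ] 67.89076
[(0.82, [332.6, 275.7], array([[ 0.3404, -0.2944,  0.152 ]]))]
[-0.5  2.1 34.8 -0.1 -0.1  0.4]
```

View pics/w5.png

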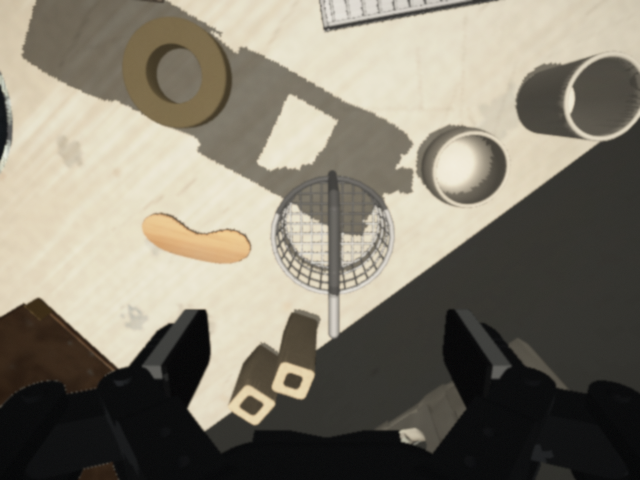

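Emit:
apply_moves --increments '[0.5,4.5,0,0,0,-0.4,0,0.5,4.5,30,0,0,-0.4,0,0.5,4.5,65,0,0,-0.4,0,0.5,4.5,95,0,0,-0.4,0,0.5,4.5,110,0,0,-0.4,0]'

```text
clock: 16.68
ee_pos: [0.3543, -0.2642, 0.1629]
tcp_rot: [-2.629, -1.711, 0.001]
contact_force: [0.0, 0.4, -0.4]
finger_gap: 1.0
gripper_force: 0.0
```

Emit:
apply_moves --increments '[0,0,15,0,0,0,0.2,0,0,30,0,0,0,0.2,0,0,36,0,0,0,0.4,0,0,36,0,0,0,0.6,0,0,36,0,0,0,0.7]' --grip_force 80

```text
clock: 17.1
ee_pos: [0.3554, -0.2658, 0.1298]
tcp_rot: [-2.634, -1.711, 0.0]
contact_force: [0.3, -0.2, -0.1]
finger_gap: 0.382
gripper_force: 0.0
```

```bash
python3 -c "
from h import *
print(where(), inc(.3543,-.2651,.129,65.75))"
```

```text
{'p': array([ 0.3554, -0.2658,  0.1298]), 'head': np.float64(66.02), 'down': array([-0.,  0., -1.]), 'f': array([ 0.3, -0.2, -0.1]), 'gap': 0.382, 'gf': 0.0, 't': 17.1, 'q': array([-0.89,  0.47,  1.97, -0.  ,  0.7 , -0.48])} [ 0.2 -1.3  0.8 -0.  -0.   0.3]
```

Positioned over the straight of the handle; close.

Emit:
apply_moves --increments '[0,-1.3,0,0,0,0,0.8,0,-1.3,0,0,0,0,1,0,-1.3,0,0,0,0,1,0,-1.3,0,0,0,0,1,0,-1.3,0,0,0,0,1]'

```text
clock: 17.52
ee_pos: [0.3543, -0.2655, 0.1308]
tcp_rot: [2.634, 1.709, 0.0]
contact_force: [0.0, 1.4, 6.1]
finger_gap: 0.062
gripper_force: 78.4
```

Emit:
apply_moves --increments '[0,0,-8,0,0,0,1,0,0,-20,0,0,0,1,0,0,-40,0,0,0,1,0,0,-65,0,0,0,1,0,0,-90,0,0,0,1]'

```text
clock: 17.93
ee_pos: [0.3534, -0.2646, 0.2207]
tcp_rot: [-2.634, -1.709, 0.0]
contact_force: [-0.4, -1.0, -1.7]
finger_gap: 0.068
gripper_force: 78.3
```

Emit:
apply_moves --increments '[0,0,-20,0,0,0,1,0,0,-30,0,0,0,1,0,0,-30,0,0,0,1,0,0,-30,0,0,0,1,0,0,-30,0,0,0,1]'

```text
clock: 18.35
ee_pos: [0.3534, -0.2645, 0.2492]
tcp_rot: [-2.634, -1.709, 0.0]
contact_force: [-0.3, 0.5, -0.5]
finger_gap: 0.06
gripper_force: 78.4
```

```bash
cat > bk.py <<'E'
from h import *
np.set_printoptions(precision=4,suppress=True)
def basket():
    w=where(); print(w); th=np.radians(w['head']); ex=np.array([np.cos(th),np.sin(th)]); ey=np.array([ex[1],-ex[0]])
    for cam in ['scene','top','wrist']:
        c=env.capture(cam)
        for k in env.cut_out(cam,'basket')[:1]:
            T=cloud(c,k['region']); T=T[T[:,2]>-.02]; L=np.c_[(T[:,:2]-w['p'][:2])@np.c_[ex,ey],T[:,2]-w['p'][2]]  # tool x, tool y, up
            h=L[(L[:,2]>.008)&(L[:,2]<.04)&(abs(L[:,1])<.03)]
            print(cam,round(k['confidence'],2),len(L),len(h))
            for a,b in [(-.09,-.078),(-.078,-.066),(-.066,-.05),(-.048,-.04),(-.04,-.025),(-.025,-.015),(-.01,.01),(.01,.025)]:
                g=h[(h[:,0]>=a)&(h[:,0]<b)]
                if len(g)>3: print('  x',a,b,len(g),'y %.4f ztop %.4f'%(np.median(g[:,1]),np.percentile(g[:,2],85)))
            r=L[(L[:,2]<-.06)&(L[:,2]>-.13)]
            if len(r)>20: print('  lower: y range',np.percentile(r[:,1],[2,98]),'x',np.percentile(r[:,0],[2,98]),'z',np.percentile(r[:,2],[2,98]))
        for k in env.tip_of(cam,'basket_eye')[:1]:
            p=atz(c,[k['at']],w['p'][2]+.023)[0]; print('  eye',round(k['confidence'],2),(p[:2]-w['p'][:2])@np.c_[ex,ey])
if __name__=='__main__': basket()
E
python3 bk.py
```

```text
{'p': array([ 0.3534, -0.2645,  0.2492]), 'head': np.float64(65.96), 'down': array([-0.001,  0.001, -1.   ]), 'f': array([-0.3,  0.5, -0.5]), 'gap': 0.06, 'gf': 78.4, 't': 18.35, 'q': array([-0.9 ,  0.26,  1.85,  0.  ,  1.04, -0.48])}
scene 0.61 3103 309
  x -0.09 -0.078 56 y -0.0032 ztop 0.0191
  x -0.078 -0.066 43 y -0.0024 ztop 0.0224
  x -0.066 -0.05 58 y -0.0018 ztop 0.0229
  x -0.048 -0.04 38 y -0.0021 ztop 0.0262
  x -0.04 -0.025 56 y -0.0022 ztop 0.0304
  x -0.025 -0.015 24 y -0.0031 ztop 0.0268
  x -0.01 0.01 10 y -0.0018 ztop 0.0228
  lower: y range [-0.0574  0.052 ] x [-0.0869  0.0238] z [-0.1292 -0.0695]
  eye 0.92 [-0.0413 -0.0079]
wrist 0.55 15808 3541
  x -0.04 -0.025 476 y 0.0006 ztop 0.0302
  x -0.025 -0.015 682 y 0.0003 ztop 0.0280
  x -0.01 0.01 801 y 0.0003 ztop 0.0228
  x 0.01 0.025 1242 y 0.0003 ztop 0.0221
  lower: y range [-0.055   0.0549] x [-0.0648  0.0271] z [-0.1289 -0.0713]
  eye 0.56 [-0.0322  0.0002]
```

Emit:
apply_moves --increments '[20,-4,0,0,0,0,1,50,-10,0,0,0,0,1,80,-16,0,0,0,0,1,105,-21,0,0,0,0,1,127,-26,0,0,0,0,1]'

```text
clock: 19.22
ee_pos: [0.382, -0.1371, 0.2498]
tcp_rot: [-2.635, -1.71, -0.0]
contact_force: [0.3, -0.4, -0.7]
finger_gap: 0.064
gripper_force: 78.3
```

Emit:
apply_moves --increments '[30,-6,0,0,0,-3,1,60,-12,5,0,0,-6,1,90,-18,15,0,0,-8.9,1,115,-23,24,0,0,-8.9,1,127,-26,24,0,0,-8.9,1]'

```text
clock: 19.63
ee_pos: [0.409, -0.0092, 0.2246]
tcp_rot: [-2.49, -1.91, 0.002]
contact_force: [-1.1, -0.7, -1.8]
finger_gap: 0.064
gripper_force: 78.3
```

Emit:
apply_moves --increments '[0,0,0,0,0,0,1,0,0,0,0,0,0,1,0,0,0,0,0,0,1]'

```text
clock: 19.88
ee_pos: [0.4103, -0.0127, 0.226]
tcp_rot: [2.494, 1.909, 0.0]
contact_force: [0.0, 0.0, -0.9]
finger_gap: 0.061
gripper_force: 78.3
```

```bash
python3 bk.py; python3 arm.py; python3 - <<'E'
from h import *
print(inc(.5108,-.0383,.224,74.9))
c=env.capture('wrist'); save(c,'w6')
c=env.capture('scene'); cv2.imwrite('pics/s6.png',cv2.resize(c['image'][120:320,220:420,::-1],(600,600)))
E
```

```text
{'p': array([ 0.4103, -0.0127,  0.226 ]), 'head': np.float64(74.86), 'down': array([ 0.001, -0.001, -1.   ]), 'f': array([ 0. ,  0. , -0.9]), 'gap': 0.061, 'gf': 78.3, 't': 19.8833, 'q': array([-0.3 ,  0.25,  1.95, -0.  ,  0.95, -0.04])}
scene 0.9 1595 196
  x -0.09 -0.078 41 y -0.0021 ztop 0.0203
  x -0.078 -0.066 28 y -0.0018 ztop 0.0226
  x -0.066 -0.05 36 y -0.0028 ztop 0.0232
  x -0.048 -0.04 25 y -0.0023 ztop 0.0266
  x -0.04 -0.025 35 y -0.0023 ztop 0.0307
  x -0.025 -0.015 14 y -0.0040 ztop 0.0300
  x -0.01 0.01 8 y -0.0006 ztop 0.0228
  lower: y range [-0.0573  0.0522] x [-0.0886  0.0241] z [-0.1288 -0.0684]
  eye 0.88 [-0.0431 -0.0064]
top 0.64 176 0
  lower: y range [0.0317 0.0566] x [-0.0777 -0.0245] z [-0.1296 -0.0699]
  eye 0.24 [-0.0353  0.1064]
wrist 0.82 14087 3534
  x -0.04 -0.025 448 y -0.0001 ztop 0.0301
  x -0.025 -0.015 705 y -0.0004 ztop 0.0281
  x -0.01 0.01 811 y -0.0001 ztop 0.0228
  x 0.01 0.025 1215 y -0.0003 ztop 0.0222
  lower: y range [-0.0554  0.0545] x [-0.0647  0.0272] z [-0.1288 -0.0713]
  eye 0.87 [-0.0307 -0.0002]
scene 396 dir 164.82198 offset of post 0.0003710518288130016 bar pt [ 0.5923 -0.0934] ztop [0.2017 0.2052] tip 41 [ 0.479  -0.0631  0.2234]
top 437 dir 165.262 offset of post 0.0006118424886941559 bar pt [ 0.5896 -0.0933] ztop [0.2004 0.2043] tip 136 [ 0.6032 -0.281   0.2242]
{'p': array([ 0.4099, -0.0122,  0.2258]), 'head': np.float64(74.85), 'down': array([-0., -0., -1.]), 'f': array([-0.5,  0.2, -2.7]), 'gap': 0.068, 'gf': 78.3, 't': 20.4333, 'q': array([-0.3 ,  0.25,  1.95, -0.  ,  0.95, -0.04])}
[ 1.200e+00  1.042e+02  1.800e+00 -0.000e+00  0.000e+00 -1.000e-01]
```

View pics/s6.png

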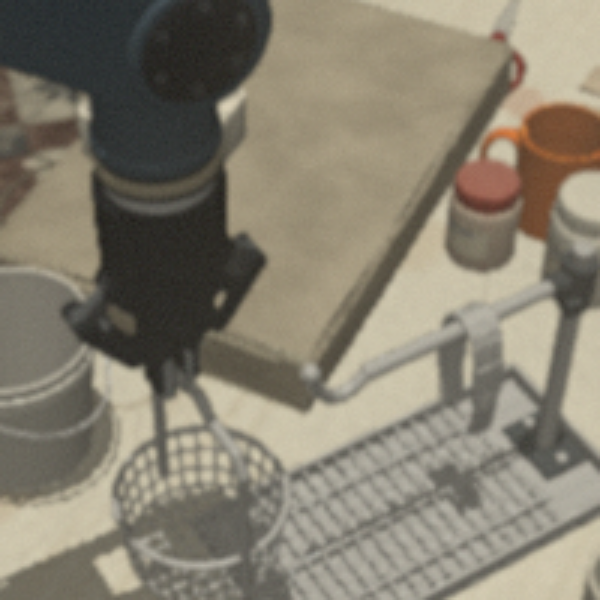

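The crop shows the tongs astride the bar at (470,365), the pail upright, and the level basket outside the hook tip at (310,372).

Emit:
apply_moves --increments '[1,8,0,0,0,0,1,1,20,0,0,0,0,1,1,32,0,0,0,0,1,1,44,0,0,0,0,1,1,54,0,0,0,0,1]'

```text
clock: 20.95
ee_pos: [0.464, -0.0256, 0.2259]
tcp_rot: [2.494, 1.909, 0.001]
contact_force: [-0.1, 0.1, -0.3]
finger_gap: 0.067
gripper_force: 78.3
```

Emit:
apply_moves --increments '[0,12,0,0,0,0,1,0,24,0,0,0,0,1,0,36,0,0,0,0,1,0,46,0,0,0,0,1,0,50,0,0,0,0,1]'

```text
clock: 21.37
ee_pos: [0.5126, -0.0389, 0.2258]
tcp_rot: [2.494, 1.909, 0.002]
contact_force: [0.3, 0.3, -1.7]
finger_gap: 0.063
gripper_force: 78.3
```

Emit:
apply_moves --increments '[0,0,0,0,0,0,1,0,0,0,0,0,0,1,0,0,0,0,0,0,1]'

```text
clock: 21.62
ee_pos: [0.5097, -0.0379, 0.2256]
tcp_rot: [-2.494, -1.909, 0.001]
contact_force: [-0.2, -0.0, -0.7]
finger_gap: 0.067
gripper_force: 78.3
```

```bash
python3 - <<'E'
from h import *
from arm import arm
print(where()); arm()
print(inc(.5108,-.0383,.1665,74.9))
c=env.capture('wrist'); save(c,'w7')
F=cloud(c,np.ones((480,640),bool)); w=where(); th=np.radians(w['head']); ex=np.array([np.cos(th),np.sin(th)]); ey=np.array([ex[1],-ex[0]])
L=np.c_[(F[:,:2]-w['p'][:2])@np.c_[ex,ey],F[:,2]]
for a in np.arange(-.045,.06,.01):
    g=L[(L[:,2]>.175)&(L[:,2]<.24)&(L[:,1]>a)&(L[:,1]<=a+.01)&(L[:,0]<-.015)&(L[:,0]>-.07)]
    if len(g)>5: print('y %.3f'%a,len(g),'x %.4f'%np.median(g[:,0]),'z',np.percentile(g[:,2],[50,95]).round(4))
c=env.capture('scene'); cv2.imwrite('pics/s7.png',cv2.resize(c['image'][150:300,250:400,::-1],(600,600),interpolation=cv2.INTER_CUBIC))
E
```

```text
{'p': array([ 0.5097, -0.0379,  0.2256]), 'head': np.float64(74.87), 'down': array([-0.001,  0.   , -1.   ]), 'f': array([-0.2, -0. , -0.7]), 'gap': 0.067, 'gf': 78.3, 't': 21.6167, 'q': array([-0.29,  0.38,  1.72,  0.  ,  1.04, -0.03])}
scene 400 dir 164.79771 offset of post 0.00025783063435744213 bar pt [ 0.5919 -0.0934] ztop [0.2018 0.2048] tip 85 [ 0.4846 -0.0832  0.2255]
top 317 dir 164.6071 offset of post 4.511420892039722e-05 bar pt [ 0.6072 -0.0975] ztop [0.2006 0.205 ] tip 104 [ 0.6359 -0.341   0.2257]
[-0.1  1.1 59.2 -0.1 -0.  -0. ]
y 0.015 12 x -0.0252 z [0.1982 0.2016]
y 0.025 439 x -0.0269 z [0.2006 0.2026]
y 0.035 499 x -0.0274 z [0.201  0.2027]
y 0.045 423 x -0.0267 z [0.2007 0.2027]
y 0.055 503 x -0.0277 z [0.2011 0.2026]
```

View pics/s7.png

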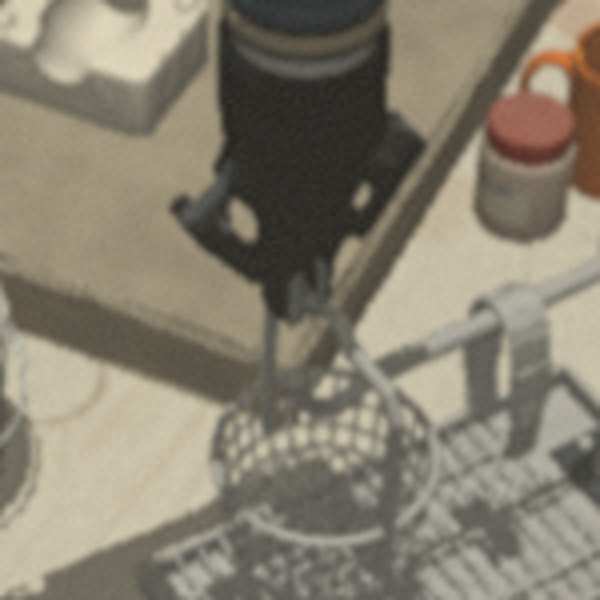

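The basket's handle window now surrounds the hook, with the tongs undisturbed at (510,340) in the crop; lower onto the hook.

Emit:
apply_moves --increments '[2,1,8,0,0,0,1,2,1,18,0,0,0,1,2,1,28,0,0,0,1,2,1,38,0,0,0,1,2,1,46,0,0,0,1]'

```text
clock: 22.23
ee_pos: [0.5113, -0.0364, 0.178]
tcp_rot: [-2.493, -1.908, 0.002]
contact_force: [-0.5, 0.6, -2.0]
finger_gap: 0.065
gripper_force: 78.4
```

Emit:
apply_moves --increments '[0,0,3,0,0,0,1,0,0,6,0,0,0,1,0,0,9,0,0,0,1,0,0,11,0,0,0,1,0,0,11,0,0,0,1]'

```text
clock: 22.65
ee_pos: [0.5128, -0.0369, 0.169]
tcp_rot: [2.493, 1.909, 0.001]
contact_force: [0.7, -1.0, -0.5]
finger_gap: 0.065
gripper_force: 78.4
```

Emit:
apply_moves --increments '[0,0,1,0,0,0,1,0,0,2,0,0,0,1,0,0,3,0,0,0,1,0,0,3,0,0,0,1,0,0,3,0,0,0,1]'

```text
clock: 23.07
ee_pos: [0.5131, -0.0371, 0.1674]
tcp_rot: [2.492, 1.908, 0.002]
contact_force: [-0.9, 0.7, 7.6]
finger_gap: 0.062
gripper_force: 79.4
```

```bash
python3 -c "
from bk import *; basket()"
```

```text
{'p': array([ 0.5131, -0.0371,  0.1674]), 'head': np.float64(74.88), 'down': array([ 0.003, -0.001, -1.   ]), 'f': array([-0.9,  0.7,  7.6]), 'gap': 0.062, 'gf': 79.4, 't': 23.0667, 'q': array([-0.29,  0.47,  1.77, -0.  ,  0.89, -0.03])}
scene 0.97 1388 154
  x -0.09 -0.078 38 y -0.0027 ztop 0.0223
  x -0.078 -0.066 26 y -0.0029 ztop 0.0264
  x -0.066 -0.05 29 y -0.0026 ztop 0.0258
  x -0.048 -0.04 19 y -0.0026 ztop 0.0271
  x -0.04 -0.025 27 y -0.0030 ztop 0.0322
  x -0.025 -0.015 9 y -0.0040 ztop 0.0301
  lower: y range [-0.0575  0.052 ] x [-0.092   0.0198] z [-0.1282 -0.0665]
  eye 0.85 [-0.0368 -0.0065]
top 0.49 136 0
  lower: y range [-0.0581 -0.0435] x [-0.061  -0.0194] z [-0.1297 -0.0695]
wrist 0.82 12220 3357
  x -0.04 -0.025 349 y -0.0003 ztop 0.0314
  x -0.025 -0.015 718 y 0.0000 ztop 0.0294
  x -0.01 0.01 800 y 0.0001 ztop 0.0229
  x 0.01 0.025 1192 y 0.0001 ztop 0.0218
  lower: y range [-0.0551  0.055 ] x [-0.0675  0.0239] z [-0.128  -0.0701]
  eye 0.91 [-0.0318 -0.0009]
```

Contact at the expected seat height (0.167 against 0.1665 predicted); unload and release.

Emit:
apply_moves --increments '[0,0,-1,0,0,0,1,0,0,-1.5,0,0,0,0.9,0,0,-1.5,0,0,0,0.8,0,0,-1.5,0,0,0,0.7,0,0,-1.5,0,0,0,0.6]'

```text
clock: 23.93
ee_pos: [0.5117, -0.0364, 0.167]
tcp_rot: [-2.494, -1.909, 0.001]
contact_force: [-0.3, 0.5, 0.0]
finger_gap: 0.395
gripper_force: 0.0
```

Emit:
apply_moves --increments '[0,0,-1.5,0,0,0,0.6,0,0,-10,0,0,0,0.6,0,0,-25,0,0,0,0.6,0,0,-45,0,0,0,0.6,0,0,-75,0,0,0,0.6]'

```text
clock: 24.35
ee_pos: [0.5105, -0.0362, 0.2417]
tcp_rot: [-2.491, -1.907, 0.005]
contact_force: [0.9, -0.8, 0.5]
finger_gap: 0.398
gripper_force: 0.0
```

Emit:
apply_moves --increments '[0,0,-30,0,0,0,0.6,0,0,-60,0,0,0,0.6,20,0,-80,0,0,0,0.6,50,0,-80,0,0,0,0.6,80,0,-80,0,0,0,0.6]'

```text
clock: 24.77
ee_pos: [0.5341, 0.0408, 0.3252]
tcp_rot: [2.494, 1.904, 0.006]
contact_force: [0.5, 0.3, 0.1]
finger_gap: 0.398
gripper_force: 0.0
```

```bash
python3 - <<'E'
from h import *
from arm import arm
np.set_printoptions(precision=4,suppress=True)
print(where()); arm()
e=np.array([np.cos(np.radians(164.8)),np.sin(np.radians(164.8))]); n=np.array([-e[1],e[0]])
for cam in ['scene','top']:
    c=env.capture(cam)
    for k in env.cut_out(cam,'basket')[:1]:
        T=cloud(c,k['region']); L=np.c_[(T[:,:2]-[.6925,-.121])@np.c_[e,n],T[:,2]]; h=L[(L[:,2]>.17)&(L[:,2]<.22)]
        print(cam,'basket',len(h),np.percentile(h,[3,50,97],axis=0).tolist()); r=L[(L[:,2]<.1)&(L[:,2]>.03)]; print('rim',np.percentile(r,[2,98],axis=0).tolist())
    for t,z in [('basket_eye',.189),('tongs',.201),('pail',0),('beaker',0),('bisque_cup',0)]:
        for k in env.tip_of(cam,t)[:1]: p=atz(c,[k['at']],z)[0]; print(t,round(k['confidence'],2),p,(p[:2]-[.6925,-.121])@np.c_[e,n])
    if cam=='scene': cv2.imwrite('pics/s8.png',cv2.resize(c['image'][120:420,180:480,::-1],(600,600),interpolation=cv2.INTER_CUBIC))
E
```

```text
{'p': array([0.5341, 0.0408, 0.3252]), 'head': np.float64(74.73), 'down': array([ 0.005, -0.001, -1.   ]), 'f': array([0.5, 0.3, 0.1]), 'gap': 0.398, 'gf': 0.0, 't': 24.7667, 'q': array([-0.13,  0.3 ,  1.54,  0.  ,  1.3 ,  0.13])}
scene 403 dir 164.97775 offset of post 0.0006973890104430072 bar pt [ 0.593  -0.0936] ztop [0.2018 0.2049] tip 39 [ 0.4793 -0.0626  0.2232]
top 430 dir 165.67609 offset of post 0.0013661637922794505 bar pt [ 0.6012 -0.0963] ztop [0.2005 0.204 ] tip 143 [ 0.6038 -0.2846  0.2247]
scene basket 220 [[0.1923143698462051, -0.0546912025019017, 0.17151526629633024], [0.1981348095037314, 0.011161353678676253, 0.19089907397882605], [0.20214878839933395, 0.05455618713572019, 0.19956359919976743]]
rim [[0.14264986258640713, -0.0573166079149532, 0.03928859995046943], [0.25347595031269515, 0.055443197909034805, 0.09922842464528368]]
basket_eye 0.83 [ 0.4965 -0.0715  0.189 ] [0.2021 0.0036]
tongs 0.61 [ 0.6098 -0.0926  0.201 ] [ 0.0872 -0.0057]
pail 0.87 [0.4171 0.1811 0.    ] [ 0.345  -0.2193]
beaker 0.71 [ 0.5839 -0.2604  0.    ] [0.0682 0.163 ]
bisque_cup 0.64 [ 0.4768 -0.2873  0.    ] [0.1645 0.2171]
basket_eye 0.61 [ 0.5058 -0.0722  0.189 ] [0.1929 0.0019]
tongs 0.66 [ 0.604  -0.0967  0.201 ] [ 0.0918 -0.0003]
pail 0.93 [0.4184 0.1718 0.    ] [ 0.3413 -0.2107]
beaker 0.69 [ 0.5794 -0.2745  0.    ] [0.0689 0.1778]
bisque_cup 0.83 [ 0.4805 -0.286   0.    ] [0.1614 0.2148]
```

View pics/s8.png

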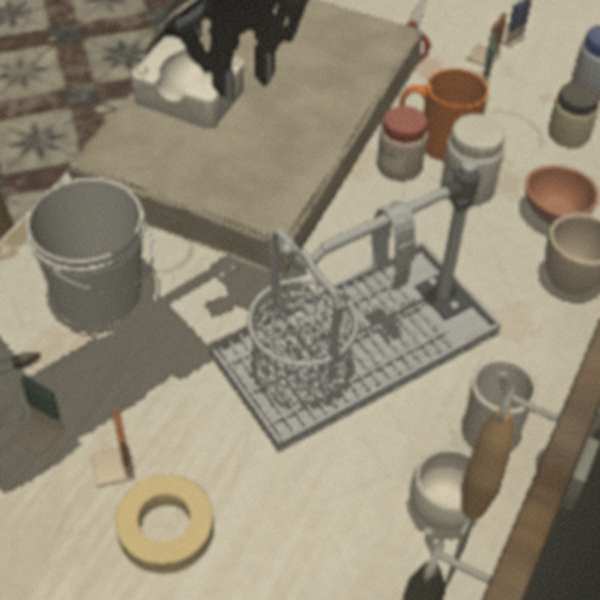

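The picture shows the basket hanging level from the hook at (280,240), the tongs astride the bar at (395,235), and the pail, beaker and cup standing. Settle briefly and hand in.

Emit:
apply_moves --increments '[10,0,-10,0,0,0,0.6,10,0,-10,0,0,0,0.6,10,0,-10,0,0,0,0.6,10,0,-10,0,0,0,0.6,10,0,-10,0,0,0,0.6]'

```text
clock: 25.98
ee_pos: [0.5353, 0.0501, 0.3319]
tcp_rot: [-2.494, -1.909, 0.001]
contact_force: [-0.4, -0.3, -0.4]
finger_gap: 0.399
gripper_force: 0.0
```

```bash
python3 -c "
from rig import env
print(env.finish_job())"
```

```text
the job is handed in; nothing more can be done
None
```

I handed the job in at about 26 s of the 70 s, with no verdict returned: the drip arm is at its stop, the tongs hang astride the bar, the basket hangs level on the hook, and the last pictures show the pail upright and the beaker and cup undisturbed.

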